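# Slide the carrier plate along the guide bed until it drops into its pocket

### The job

Set the loose steel carrier plate flat between the rails at the entry end of the guide bed, the end that has no bridge across it, then slide it gently along towards the bridge, without lifting it again, until you feel it drop into the pocket. Leave it lying fully home in the pocket, flush with the bed plate around it, and let go. Do not force it against the bed, and leave the other things on the bench where they are.

Things in the scene. Friction and masses are not known exactly. Their poses are not given: they have to be found in the camera images.
- carrier: Flat steel carrier plate 70x60x5 mm (x,y,z), 0.2-0.32 kg, loose on the bench. Across its top an upright black grip bar: 14 mm thick along x, 44 mm long along y, from 5 to 33 mm above the underside. Origin: centre of the underside, z up. Same when turned half round. Fingers closing along x take the bar from above; held a little open round it they push the plate and leave it free to sink.
- bed: Fixed guide bed, 320x104 mm. Origin: centre of the underside, on the bench; x along the slide, from the open entry end (-160 mm) to the far end, where a bridge (x 142 to 160 mm, top at z 40 mm, its screw at 52 mm) crosses; z up. Two dark rails along its length: tops at z 30 mm (screw heads 33), 20 mm wide, inner faces 63 mm apart at y +-31.5 mm.
- bed_entry (a point): Point at the entry end, bed x = -100 mm, y = 0, z = 17 mm: on top of the flat steel index plate that fills the channel between the rails (its end lies at bed x -190 to -140 mm, so it may jut out). Set the carrier down here, its centre at bed x -130 to -70 mm, its x along the bed's x. Pushing it along costs 1 to 2 N. Axes as the bed's.
- bed_pocket_middle (a point): Bed x = +55 mm, y = 0, z = 12 mm: middle of the range where the pocket can be. The pocket is a window in the index plate, 73.5 mm along x, as wide as the channel, floor at z 12 mm, 5 mm deep. The plate was clamped by hand: the pocket's centre is anywhere from bed x +30 to +80 mm, not measured, to be felt. Pushed on after it drops, the carrier butts on the far wall.
- yoke: Bystander: small metal clamp yoke with a black knob, 82x52x25 mm, origin at the centre of its underside. Leave it alone.
- plug_adapter: Bystander: chromed hose adapter standing upright, 18x20x40 mm, origin at the centre of its underside. Leave it alone.
- brass_tee: Bystander: brass tee fitting, 44x62x19 mm, origin at the centre of its underside. Leave it alone.
- grease_tube: Bystander: blue tube of grease lying flat, 36x117x26 mm, origin at the centre of its underside. Leave it alone.

How it is judged:
By the outcome, as a careful person would: the job done as asked, in the order asked, and still so for the second after the job is handed in, with the robot touching nothing.
It also fails if it takes over 48 s, if anything falls off the work surface, if the arm or the gripper's body presses on something with over 40 N, if the wrist force passes 120 N, or if a joint passes its speed limit or range.

### The arm

A 6-joint arm with a two-finger parallel gripper is mounted at the origin on a cart in front of the work surface, level with it; the furniture and walls round the work are solid. World frame = base frame: x ahead of the robot, y to its left, z up, the work surface at z = 0. Lengths are in m, angles in rad, forces in N, time in s.
With the tool pointing down it reaches from about 0.3 to 0.775 m from the base axis. Payload 14.6 kg.
Tool frame: the origin (TCP) lies at the very end of the fingers, on their centre line; the grasp point (between the pads) lies 19 mm behind it; z points along the fingers, y is the line along which they close (so a half turn about z gives the same grasp; the last joint's range is limited). The gripper opens to 94 mm and grips with 3 to 60 N. Pads are 16 mm wide; open, the fingers measure 119 mm over their backs; the gripper's body (75 mm by 177 mm) begins 78 mm behind the grasp point.
Start: joints at [-1.224, 0.3, 1.521, -0, 1.321, -0.067], TCP at [0.221, -0.504, 0.205] pointing down, gripper open.
Joint ranges: [-3.03, 3.03], [-0.79, 2.21], [0.23, 2.52], [-1.04, 4.18], [0, 3.07], [-2.55, 2.55]. Speed limits (rad/s): [2.22, 2.22, 2.57, 3.14, 3.14, 3.14].

### API

Orientations are given as a unit quaternion [w, x, y, z].
In Python, from cell import r gives the robot as it stands.
- The arm moves only by the tool apply_moves, never from a script. Its arguments are lists of equal length, an entry for each row: "delta_pos": the shift along the tool's x, y, z in mm, a list of three; "dr": the turn, a rotation vector about the tool's x, y, z in rad, a list of three. In form: {"delta_pos": [[x, y, z], ...], "dr": [[rx, ry, rz], ...]}. A call has 1 to 12 rows; each row shifts and turns the commanded pose from where the row before left it, along the tool's axes as they then stand; what a row does not reach is not made up. A row lasts 1/10 s, in which the tool goes at most 50 mm and 8.59 degrees, less where a joint would pass 70% of its speed; a pose out of reach is approached as far as the arm can. A call with a gripper value outside its range is refused whole. "gripper" is the finger opening in mm, from 0 to 94, set as the call begins (left out, the last holds). The fingers move at their own pace and stop on an object; "squeeze" is the grip in N (left out, the last holds). Time passes only in rows, so rows that do not move let the fingers close. It gives the time, the measured TCP pose, the force, the opening and the grip force at its end, in the units of the state.
- r.get_obs(): the state, without advancing time (a new reading comes with each control period).
- r.capture(name): name is "side" or "top"; returns (picture, depth): 384x512x3 uint8, red, green, blue; 384x512 float32, m along the optical axis (not along the pixel's ray), 0 where there is no reading.
- r.calibration(name): a dict with "vertical_fov" (degrees; the focal length in pixels is half the picture's height over the tangent of half this angle, whatever the lens; pixels are square), "cx", "cy" (the principal point, pixels), "dist_coeffs" ([k1, k2, p1, p2, k3] as OpenCV has them; the pictures are not rectified), "world_from_camera" (4x4, takes a point from camera to world coordinates). Camera axes: x right, y down, z forward; pixel columns grow to the right and rows downward; lengths in m; the calibration is good to about 2 mm. A picture is of the moment at which its call begins. calibration takes no time and is no camera call.
- r.close_job(): hands the job in; it is judged then, once.
The state is a dict: "time": time; "joints": joint angles; "dq": joint speeds; "effort": joint torques, N m; "tcp_pos": TCP position; "tool_rot": TCP orientation; "contact_force": force on the tool from outside, world axes, zero at the start; "torque": the same for the moment, N m; "gripper_width": finger opening in m; "grasp_force": force on a finger pad.
Only numpy, scipy, OpenCV 4.12 (cv2) and the standard library are available. Lean on these libraries where they do the work, as an engineer would, in place of code of your own. Each camera call takes 0.05 s, during which the arm holds its last target. There are 200 camera calls.

## Working session

There is one attempt and no reset: what is moved stays moved. The work goes in short steps, Python scripts to look and compute and a tool call to move; the robot and the scene stay as the last step left them, time stands still between calls to the robot, and variables do not carry over. Pictures are saved under pics/ and viewed, at most 10 in all, crops included, and the job is handed in when it is done.

Besides the shell and the picture viewer there is one more tool, called by a JSON object that holds its "name" and its "arguments", one argument or row to a line. apply_moves: Moves the arm, as the interface text tells. Its arguments: {"type":"object","properties":{"delta_pos":{"type":"array"},"dr":{"type":"array"},"gripper":{"type":"number"},"squeeze":{"type":"number"}},"required":["delta_pos","dr"]}

```bash
ls; mkdir -p pics
cat > h.py <<'E'
import numpy as np, cv2
from cell import r
def K(n):
    c=r.calibration(n); f=192/np.tan(np.radians(c["vertical_fov"])/2)
    return np.array([[f,0,c["cx"]],[0,f,c["cy"]],[0,0,1]]),np.array(c["dist_coeffs"]),np.array(c["world_from_camera"])
def ray(n,uv):
    k,d,T=K(n); p=cv2.undistortPoints(np.array(uv,float).reshape(-1,1,2),k,d).reshape(-1,2)
    return T[:3,3],np.c_[p,np.ones(len(p))]@T[:3,:3].T
def onplane(n,uv,z):
    o,d=ray(n,uv); return o+d*((z-o[2])/d[:,2])[:,None]
def cloud(n,dep):
    v,u=np.mgrid[0:384,0:512]; o,d=ray(n,np.c_[u.ravel(),v.ravel()])
    return (o+d*dep.ravel()[:,None]).reshape(384,512,3)
E
python3 - <<'E'
from h import *
for n in("top","side"):
    p,d=r.capture(n); cv2.imwrite(f"pics/{n}0.png",p[...,::-1]); np.save(f"pics/{n}0.npy",d)
    print(n,K(n)[2].round(3).tolist(),(d>0).mean())
print(r.get_obs())
E
```

```text
pics
top [[-0.022, -0.996, 0.092, 0.398], [-0.997, 0.028, 0.065, -0.11], [-0.067, -0.09, -0.994, 1.158], [0.0, 0.0, 0.0, 1.0]] 0.7104237874348959
side [[0.995, -0.049, 0.085, 0.433], [-0.098, -0.435, 0.895, -0.962], [-0.007, -0.899, -0.438, 0.52], [0.0, 0.0, 0.0, 1.0]] 0.9960072835286459
{'time': 0.1, 'joints': array([-1.22360964e+00,  3.00400107e-01,  1.52149452e+00, -1.46183511e-05,
        1.32071904e+00, -6.65745404e-02]), 'dq': array([ 5.21640295e-04, -3.20860049e-03, -2.01254527e-03,  9.29149186e-04,
       -9.94012655e-05, -9.93525912e-04]), 'effort': array([ 1.36530463e-03, -5.32644975e+01, -3.53284407e+01,  7.09627778e-02,
        2.34727882e-02, -2.46605919e-05]), 'tcp_pos': array([ 0.22105864, -0.50336768,  0.2049619 ]), 'tool_rot': array([-5.04496450e-04,  9.78675923e-01,  2.05409780e-01, -7.84032409e-05]), 'contact_force': array([ 0.14253788,  0.54636314, -0.82735933]), 'torque': array([ 0.01191093, -0.01863837, -0.00626361]), 'grasp_force': 0.0, 'gripper_width': 0.09385419772234126}
```

View pics/top0.png

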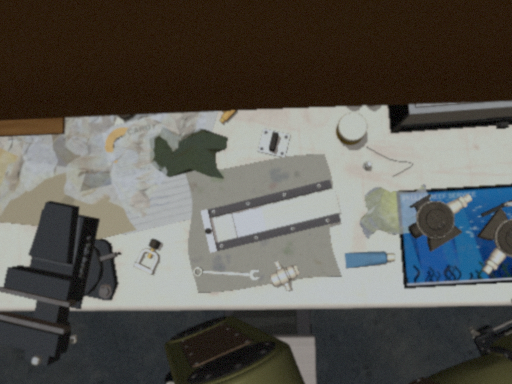

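View pics/side0.png

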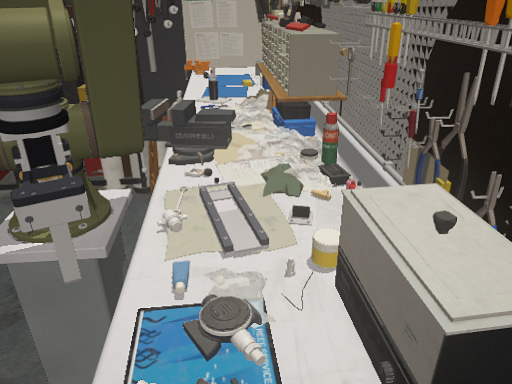

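The top view shows the carrier at about (275,142) and the bed running from (205,230) to (338,200). The side view shows the carrier at (300,213). I'll zoom in to see which end has the bridge.

Run:
```python
from h import *
a=cv2.imread("pics/top0.png")[95:295,185:355]; b=cv2.imread("pics/side0.png")[165:270,155:325]
a=cv2.resize(a,None,fx=3,fy=3,interpolation=2)[:, :]; b=cv2.resize(b,None,fx=3,fy=3,interpolation=2)
a=cv2.resize(a,(400,470)); b=cv2.resize(b,(400,247)); 
o=np.zeros((470,800,3),np.uint8); o[:,:400]=a; o[:247,400:]=b; cv2.imwrite("pics/z.png",o)
d=np.load("pics/top0.npy"); P=cloud("top",d)
print(d[20:110:20,100:500:80].round(2))
for u,v in[(275,142),(265,150),(205,230),(210,215),(338,200),(333,190),(230,215),(280,210),(325,205),(318,188)]: print(u,v,P[v,u].round(4))
d2=np.load("pics/side0.npy"); Q=cloud("side",d2)
for u,v in[(300,209),(302,220),(250,245),(212,188),(230,215),(240,230)]: print(u,v,Q[v,u].round(4))
```

```text
[[0. 0. 0. 0. 0.]
 [0. 0. 0. 0. 0.]
 [0. 0. 0. 0. 0.]
 [0. 0. 0. 0. 0.]
 [0. 0. 0. 0. 0.]]
275 142 [ 0.6168 -0.0764  0.0341]
265 150 [ 0.603  -0.0503  0.006 ]
205 230 [0.4085 0.0938 0.0514]
210 215 [0.4445 0.0852 0.0297]
338 200 [ 0.4747 -0.2259 -0.0027]
333 190 [ 0.4982 -0.2131  0.0137]
230 215 [0.4438 0.038  0.0182]
280 210 [ 0.4529 -0.0838  0.019 ]
325 205 [ 0.4623 -0.1925  0.0148]
318 188 [ 0.5028 -0.1764  0.0272]
300 209 [ 0.6201 -0.0783  0.0279]
302 220 [ 0.6225 -0.0971  0.0063]
250 245 [ 0.4819 -0.2116  0.0173]
212 188 [0.3941 0.12   0.0047]
230 215 [ 0.4418 -0.074   0.0191]
240 230 [ 0.4632 -0.1436  0.016 ]
```

View pics/z.png

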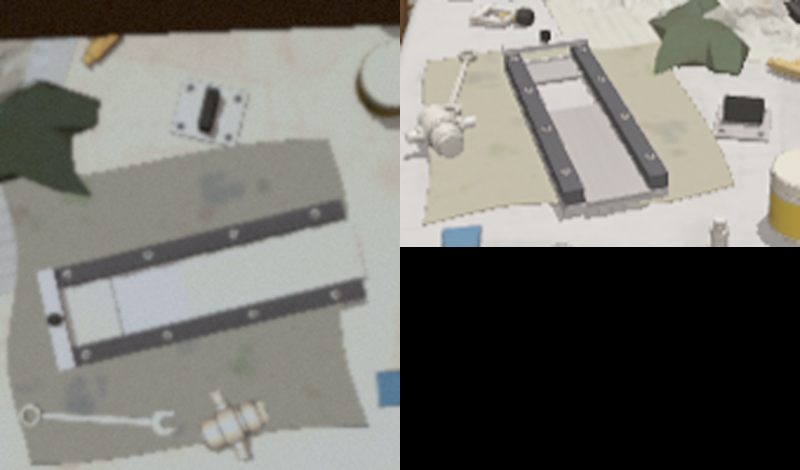

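Reading the zoom: the bridge is at the left end of the top view (near (205,230), towards world +y) and the entry end is at the right. The pocket's far wall shows as a line near the bridge. The carrier has its bar at (274,142). Next I'll measure the poses.

```bash
cat >> h.py <<'E'
def blobs(n,img,mask,roi,amin):
    x0,y0,x1,y1=roi; m=np.zeros(mask.shape,np.uint8); m[y0:y1,x0:x1]=mask[y0:y1,x0:x1]
    cs,_=cv2.findContours(m,cv2.RETR_EXTERNAL,cv2.CHAIN_APPROX_NONE)
    return [c.reshape(-1,2) for c in cs if cv2.contourArea(c)>amin]
def rect(n,c,z):
    P=onplane(n,c,z)[:,:2]*1000; (cx,cy),(w,h),a=cv2.minAreaRect(P.astype(np.float32))
    if w<h: w,h,a=h,w,a+90
    return np.round([cx,cy,w,h,(a+90)%180-90],1)
E
python3 - <<'E'
from h import *
for n,roi in(("top",(190,105,345,270)),("side",(150,165,330,260))):
    p=cv2.imread(f"pics/{n}0.png"); m=((p.max(2)<95)&(p.max(2).astype(int)-p.min(2)<28)).astype(np.uint8)
    for c in blobs(n,p,m,roi,30): print(n,c.mean(0).round(),rect(n,c,.031))
p=cv2.imread("pics/top0.png"); P=cloud("top",np.load("pics/top0.npy"))
# carrier plate: contrast by depth
g=cv2.resize(p[120:165,250:300],None,fx=10,fy=10,interpolation=2); cv2.imwrite("pics/c.png",g)
for s in np.arange(0,1.001,.04):   # depth profile along channel
    u,v=208+s*(338-208),226+s*(207-226)
    w=P[int(round(v))-1:int(round(v))+2,int(round(u))-1:int(round(u))+2].reshape(-1,3); print(round(u),(w.mean(0)*1000).round(1),p[int(v),int(u)])
E
```

```text
top [275. 233.] [397.9 -68.1 258.5  17.3 -77.6]
top [333. 219.] [ 428.3 -210.4   24.6   16.6  -77.4]
top [268. 199.] [480.  -58.9 298.8  18.9 -77.8]
top [274. 142.] [618.  -73.1  45.8  14.8 -15.3]
top [206. 154.] [596.3  92.6 112.8  90.6  -7. ]
top [284. 106.] [ 707.2 -108.   275.3   17.6  -88.7]
top [210. 108.] [708.   78.4 107.2  15.2  87.6]
side [301. 211.] [618.9 -95.4  55.4  40.7  78.1]
side [214. 224.] [ 397.8 -100.4  306.9   21.4  -75.6]
side [247. 218.] [481.  -75.7 320.1  22.8 -77.3]
side [208. 172.] [382.3 180.6  46.5  21.4  83.9]
side [325. 170.] [739.2 154.6  87.3  31.3  75.5]
208 [418.   88.5  40.2] [196 190 185]
213 [420.6  81.   13.1] [142 145 150]
218 [422.7  68.   16.9] [186 190 185]
224 [419.9  35.  142.8] [190 189 185]
229 [424.5  40.9  17.4] [188 189 185]
234 [426.7  29.1  13.9] [186 180 177]
239 [428.9  17.   11.7] [196 189 183]
244 [428.6   4.7  12. ] [196 191 186]
250 [430.7 -10.   12.2] [198 192 186]
255 [432.8 -22.2  11.5] [197 190 186]
260 [430.6 -42.6 138.9] [201 191 187]
265 [434.5 -47.   16.7] [186 191 185]
270 [436.6 -59.2  17.8] [185 188 184]
276 [438.7 -73.7  16.8] [189 192 185]
281 [440.8 -85.9  16.5] [184 188 183]
286 [440.5 -97.9  16. ] [186 191 185]
291 [ 442.6 -110.1   16.9] [188 193 185]
296 [ 444.7 -122.2   16.7] [189 192 187]
302 [ 446.8 -136.7   15.5] [190 193 187]
307 [ 446.5 -148.7   16.3] [184 189 185]
312 [ 448.6 -160.8   16.9] [185 191 187]
317 [ 450.6 -172.8   17.8] [187 190 187]
322 [ 452.8 -184.9   16.6] [186 192 187]
328 [ 452.4 -199.2   17.3] [186 191 186]
333 [ 454.5 -211.3   16.6] [182 188 183]
338 [ 456.6 -223.4   15.9] [176 184 181]
```

View pics/c.png

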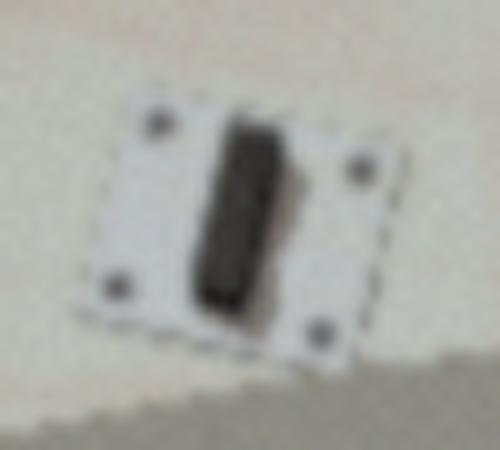

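The holes on the plate at crop (160,122), (362,170), (117,286) and (322,333) give its centre. I'll compute that and the approach.

```bash
cat >> h.py <<'E'
from scipy.spatial.transform import Rotation as R
def state():
    o=r.get_obs(); q=o["tool_rot"]; M=R.from_quat(q[[1,2,3,0]]); return o,M
def to_tool(target_mm):
    o,M=state(); print("tool delta",M.inv().apply(np.array(target_mm)-o["tcp_pos"]*1000).round(1),"tool y ang",np.degrees(np.arctan2(*M.as_matrix()[[1,0],1])).round(2),"t",round(o["time"],2))
E
python3 - <<'E'
from h import *
c=(np.array([(160,122),(362,170),(322,333),(117,286)])+.5)/10-.5+[250,120]
P=onplane("top",c,.005)[:,:2]*1000; print(P.round(1),P.mean(0))
for a,b in((0,1),(3,2),(0,3),(1,2)): d=P[b]-P[a]; print(np.degrees(np.arctan2(d[1],d[0])),np.linalg.norm(d))
d=np.load("pics/top0.npy"); C=cloud("top",d)*1000
# bed frame depth map
a=np.radians(102.3);u=np.array([np.cos(a),np.sin(a)]);n=np.array([-u[1],u[0]])
q=C[...,:2]-[438.1,-58.0]; s=q@u; t=q@n; z=C[...,2]
print("rail/lateral"); 
for lo in np.arange(-60,61,4):
    k=(abs(s+60)<70)&(t>=lo)&(t<lo+4)&(d>0)&(z<60); print(lo+2,np.median(z[k]).round(1),end="; ")
print("\nalong")
for lo in np.arange(-176,170,4):
    k=(abs(t)<22)&(s>=lo)&(s<lo+4)&(d>0)&(z<60); print(lo+2,np.median(z[k]).round(1) if k.any() else None,end="; ")
to_tool([618,-73,120])
E
```

```text
[[ 649.1  -52.7]
 [ 635.2 -102.5]
 [ 594.7  -91.5]
 [ 608.2  -41. ]] [621.79868179 -71.94923626]
-105.60959627347584 51.748269036567
-104.9729120531984 52.26276598600273
164.12179202768397 42.594814431479755
164.81531077571165 42.014757452923035
rail/lateral
-58 2.3; -54 28.9; -50 29.2; -46 29.9; -42 30.5; -38 29.8; -34 28.3; -30 16.4; -26 16.6; -22 17.2; -18 16.6; -14 16.8; -10 17.1; -6 16.4; -2 16.4; 2 16.6; 6 17.1; 10 16.7; 14 16.8; 18 16.5; 22 16.7; 26 16.9; 30 22.4; 34 29.7; 38 29.7; 42 29.9; 46 29.5; 50 27.6; 54 2.5; 58 1.8; 62 2.1; 
along
-174 -0.4; -170 0.9; -166 16.5; -162 17.2; -158 16.2; -154 15.8; -150 16.5; -146 17.1; -142 17.0; -138 16.5; -134 17.0; -130 17.4; -126 16.5; -122 17.0; -118 17.0; -114 17.5; -110 17.6; -106 16.5; -102 17.4; -98 17.4; -94 16.7; -90 16.0; -86 17.3; -82 16.6; -78 16.6; -74 15.9; -70 17.3; -66 16.1; -62 16.2; -58 17.0; -54 16.6; -50 16.9; -46 16.1; -42 16.5; -38 16.4; -34 16.6; -30 16.0; -26 17.0; -22 16.2; -18 16.5; -14 16.1; -10 16.6; -6 16.8; -2 17.5; 2 17.3; 6 17.4; 10 16.5; 14 15.6; 18 11.1; 22 12.0; 26 11.5; 30 12.5; 34 11.0; 38 12.1; 42 12.0; 46 12.1; 50 11.9; 54 11.6; 58 11.8; 62 11.8; 66 12.0; 70 11.6; 74 11.7; 78 11.7; 82 12.0; 86 11.3; 90 15.9; 94 17.0; 98 16.9; 102 16.5; 106 15.4; 110 16.7; 114 15.7; 118 16.3; 122 16.6; 126 17.0; 130 17.2; 134 16.6; 138 13.8; 142 37.6; 146 40.9; 150 40.8; 154 41.3; 158 39.8; 162 None; 166 2.5; 170 1.7; tool delta [ 536.5 -234.4   85.2] tool y ang -66.29 t 0.1
```

{"name": "apply_moves", "arguments": {
  "delta_pos": [
    [0,0,0],
    [0,0,0],
    [0,0,0],
    [0,0,0],
    [0,0,0],
    [20,-40,5],
    [20,-40,5],
    [20,-40,5],
    [20,-40,5],
    [20,-40,5],
    [20,-40,5],
    [20,-40,5]
  ],
  "dr": [
    [0,0,0.136],
    [0,0,0.136],
    [0,0,0.136],
    [0,0,0.136],
    [0,0,0.138],
    [0,0,0],
    [0,0,0],
    [0,0,0],
    [0,0,0],
    [0,0,0],
    [0,0,0],
    [0,0,0]
  ],
  "gripper": 50,
  "squeeze": 20
}}

```text
time: 1.3
tcp_pos: [0.4312, -0.2691, 0.1702]
tool_rot: [-0.0, 0.991, -0.134, -0.0]
contact_force: [0.9, -0.6, -0.2]
gripper_width: 0.0496
grasp_force: 0.0
```

```bash
python3 -c "
from h import *
to_tool([621,-72.3,60]); print(r.get_obs()['contact_force'],r.get_obs()['tcp_pos'])"
```

```text
tool delta [ 130.9 -240.   110.1] tool y ang -105.37 t 1.3
[ 0.85125922 -0.56680453 -0.17975992] [ 0.43120614 -0.26906728  0.170159  ]
```

{"name": "apply_moves", "arguments": {
  "delta_pos": [
    [16,-30,8],
    [16,-30,8],
    [16,-30,8],
    [16,-30,8],
    [16,-30,8],
    [16,-30,8],
    [16,-30,8],
    [16,-30,8],
    [3,0,15],
    [0,0,15],
    [0,0,10],
    [0,0,0]
  ],
  "dr": [
    [0,0,0],
    [0,0,0],
    [0,0,0],
    [0,0,0],
    [0,0,0],
    [0,0,0],
    [0,0,0],
    [0,0,0],
    [0,0,0],
    [0,0,0],
    [0,0,0],
    [0,0,0]
  ]
}}

```text
time: 2.5
tcp_pos: [0.6189, -0.0747, 0.0647]
tool_rot: [-0.0, 0.991, -0.134, -0.002]
contact_force: [-0.4, -0.7, 0.0]
gripper_width: 0.0498
grasp_force: 0.0
```

```bash
python3 -c "
from h import *
to_tool([621,-72.3,9])
o=[]
for n,(x,y) in (('top',(225,90)),('side',(240,130))):
    p,d=r.capture(n); o.append(cv2.resize(p[y:y+110,x:x+130,::-1],(400,338),interpolation=2))
cv2.imwrite('pics/a.png',np.hstack(o))"
```

```text
tool delta [ 1.5 -2.9 55.7] tool y ang -105.43 t 2.5
```

View pics/a.png

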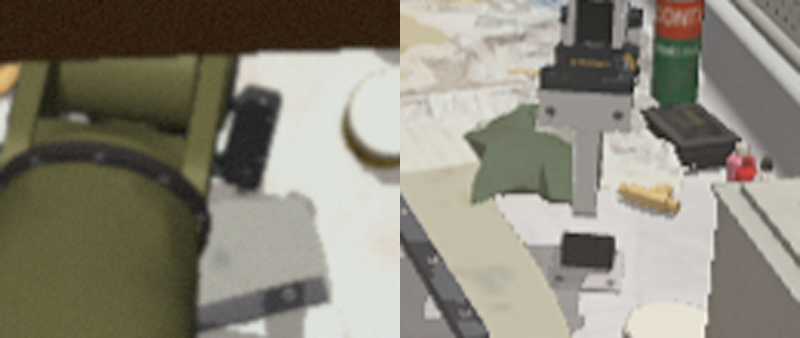

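The side view shows the near finger directly in front of the bar, lined up with it. The arm hides the spot from above. Next is to descend and grasp.

{"name": "apply_moves", "arguments": {
  "delta_pos": [
    [2,-3,8],
    [0,0,8],
    [0,0,8],
    [0,0,8],
    [0,0,8],
    [0,0,7],
    [0,0,6],
    [0,0,2],
    [0,0,0],
    [0,0,0]
  ],
  "dr": [
    [0,0,0],
    [0,0,0],
    [0,0,0],
    [0,0,0],
    [0,0,0],
    [0,0,0],
    [0,0,0],
    [0,0,0],
    [0,0,0],
    [0,0,0]
  ]
}}

```text
time: 3.6
tcp_pos: [0.6232, -0.0716, 0.0117]
tool_rot: [-0.0, 0.991, -0.134, 0.0]
contact_force: [-0.5, 0.3, -0.3]
gripper_width: 0.05
grasp_force: 0.0
```

{"name": "apply_moves", "arguments": {
  "delta_pos": [
    [0,0,0],
    [0,0,0],
    [0,0,0],
    [0,0,0],
    [0,0,0],
    [0,0,0],
    [0,0,0],
    [0,0,0]
  ],
  "dr": [
    [0,0,0],
    [0,0,0],
    [0,0,0],
    [0,0,0],
    [0,0,0],
    [0,0,0],
    [0,0,0],
    [0,0,0]
  ],
  "gripper": 0,
  "squeeze": 25
}}

```text
time: 4.4
tcp_pos: [0.623, -0.0717, 0.0115]
tool_rot: [0.0, 0.991, -0.134, 0.0]
contact_force: [-0.7, -0.1, 1.7]
gripper_width: 0.0138
grasp_force: 25.0
```

{"name": "apply_moves", "arguments": {
  "delta_pos": [
    [0,0,-5],
    [0,0,-10],
    [0,0,-15],
    [0,0,-20],
    [0,0,-20],
    [0,0,0],
    [0,0,0],
    [0,0,0],
    [0,0,0],
    [0,0,0]
  ],
  "dr": [
    [0,0,0],
    [0,0,0],
    [0,0,0],
    [0,0,0],
    [0,0,0],
    [0,0,-0.12],
    [0,0,-0.12],
    [0,0,-0.12],
    [0,0,-0.123],
    [0,0,0]
  ]
}}

```text
time: 5.4
tcp_pos: [0.6232, -0.0716, 0.0827]
tool_rot: [0.0, 0.994, 0.108, 0.001]
contact_force: [0.0, 0.3, -2.8]
gripper_width: 0.0142
grasp_force: 25.0
```

```bash
python3 -c "
from h import *
to_tool([459.4,-155.7,81]); print(r.get_obs()['grasp_force'],r.get_obs()['contact_force'])"
```

```text
tool delta [-178.    46.9    1.5] tool y ang -77.58 t 5.4
24.99834805727005 [ 0.04297076  0.3220178  -2.78145411]
```

{"name": "apply_moves", "arguments": {
  "delta_pos": [
    [-12,3,0],
    [-18,5,0],
    [-20,5,0],
    [-20,5,0],
    [-20,5,0],
    [-20,5,0],
    [-20,5,0],
    [-20,5,0],
    [-16,5,0],
    [-12,4,0],
    [0,0,0],
    [0,0,0]
  ],
  "dr": [
    [0,0,0],
    [0,0,0],
    [0,0,0],
    [0,0,0],
    [0,0,0],
    [0,0,0],
    [0,0,0],
    [0,0,0],
    [0,0,0],
    [0,0,0],
    [0,0,0],
    [0,0,0]
  ]
}}

```text
time: 6.6
tcp_pos: [0.4596, -0.1555, 0.0819]
tool_rot: [0.0, 0.994, 0.106, 0.0]
contact_force: [0.3, -0.5, -3.2]
gripper_width: 0.0139
grasp_force: 25.0
```

```bash
python3 -c "
from h import *
to_tool([459.4,-155.7,81])
o=[]
for n,(x,y) in (('top',(225,135)),('side',(190,160))):
    p,d=r.capture(n); np.save(f'pics/{n}1.npy',d); cv2.imwrite(f'pics/{n}1.png',p[...,::-1]); o.append(cv2.resize(p[y:y+110,x:x+130,::-1],(400,338),interpolation=2))
cv2.imwrite('pics/b.png',np.hstack(o))"
```

```text
tool delta [-0.2  0.1  0.9] tool y ang -77.78 t 6.6
```

View pics/b.png

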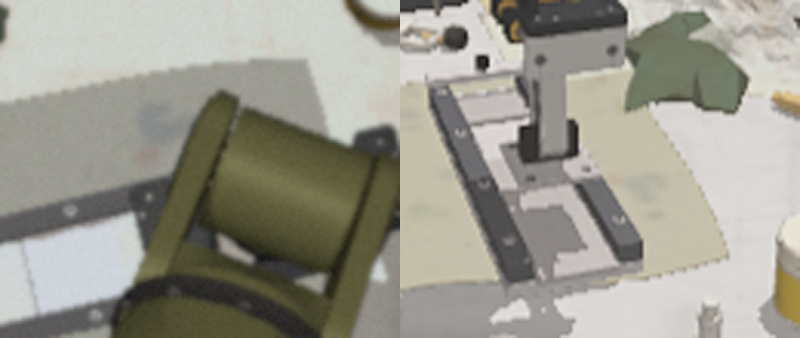

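The side view has the carrier hovering over the channel at about crop (555,150). The top view is blocked by the arm. I'll lower it to just above the rails and check the lateral alignment in the side view.

{"name": "apply_moves", "arguments": {
  "delta_pos": [
    [0,0,8],
    [0,0,10],
    [0,0,8],
    [0,0,6],
    [0,0,0],
    [0,0,0]
  ],
  "dr": [
    [0,0,0],
    [0,0,0],
    [0,0,0],
    [0,0,0],
    [0,0,0],
    [0,0,0]
  ]
}}

```text
time: 7.3
tcp_pos: [0.4591, -0.1555, 0.0494]
tool_rot: [-0.0, 0.994, 0.107, -0.0]
contact_force: [0.2, -0.4, -3.6]
gripper_width: 0.0141
grasp_force: 25.0
```

```bash
python3 -c "
from h import *
to_tool([459.4,-155.7,50]); print(K('side')[0])
p=np.mean([r.capture('side')[0].astype(float) for _ in range(4)],0).astype(np.uint8)[...,::-1]; cv2.imwrite('pics/side2.png',p)
cv2.imwrite('pics/s2.png',cv2.resize(p[185:255,195:275],None,fx=8,fy=8,interpolation=2))"
```

```text
tool delta [ 0.2  0.3 -0.6] tool y ang -77.7 t 7.3
[[401.50399257   0.         259.7091295 ]
 [  0.         401.50399257 189.99851399]
 [  0.           0.           1.        ]]
```

View pics/s2.png

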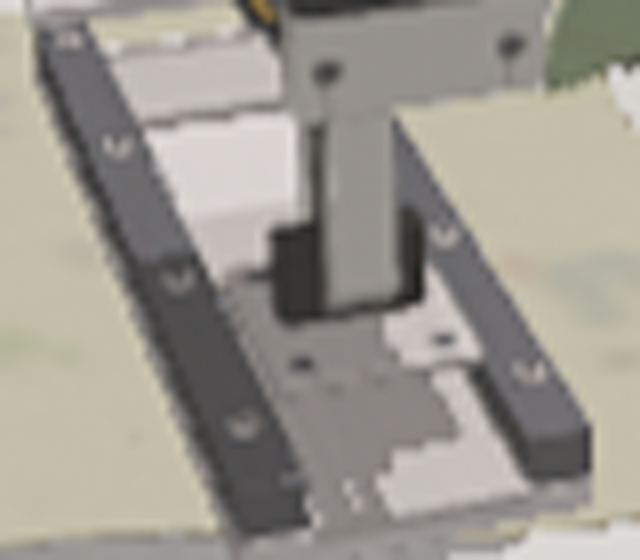

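The front plate holes are at crop (302,363) and (443,338). The rail screws are at (118,146), (178,278) and (245,426) on the left, and (445,234) and (530,370) on the right. I'll compare their lateral positions.

```bash
python3 -c "
from h import *
a=np.radians(102.3);u=np.array([np.cos(a),np.sin(a)]);n=np.array([-u[1],u[0]])
def f(pts,z):
    P=onplane('side',(np.array(pts)+.5)/8-.5+[195,185],z)[:,:2]*1000; q=P-[438.1,-58.0]; return np.c_[q@u,q@n].round(2),P
L,p=f([(118,146),(178,278),(245,426)],.033); Rr,q=f([(445,234),(530,370)],.033); H,h=f([(302,363),(443,338)],.0429)
print('L',L,'R',Rr,'holes',H,H.mean(0))
for P in(p,q,h): d=P[0]-P[-1]; print(np.degrees(np.arctan2(d[1],d[0])))
T=[(273,142)]
# top-view screws from zoom (scale 400/170 x, 470/200 y)
def g(pts): 
    P=onplane('top',(np.array(pts,float)+.5)/[400/170,470/200]-.5+[185,95],.033)[:,:2]*1000; q=P-[438.1,-58.0]; return np.c_[q@u,q@n].round(2)
print(g([(66,274),(148,255),(234,234),(316,213)]),g([(86,354),(167,335),(253,314),(336,294)]))
"
```

```text
L [[  39.22   40.73]
 [ -50.8    40.67]
 [-137.16   40.69]] R [[ -50.59  -43.49]
 [-134.35  -43.76]] holes [[-125.58   20.96]
 [-125.24  -20.65]] [-125.41     0.155]
102.310118808633
102.48809638325359
-167.2290135665753
[[ 129.44  -43.61]
 [  43.03  -42.46]
 [ -47.16  -42.33]
 [-132.89  -43.15]] [[ 127.95   40.58]
 [  43.18   41.15]
 [ -46.36   41.  ]
 [-132.2    41.17]]
```

The carrier sits about 1.6 mm off the channel centreline, and the correction is along tool +x. I'll shift it and lower it gently.

{"name": "apply_moves", "arguments": {
  "delta_pos": [
    [1.6,0,0],
    [0,0,4],
    [0,0,2],
    [0,0,1.5],
    [0,0,1.5],
    [0,0,1.5],
    [0,0,1.5],
    [0,0,0]
  ],
  "dr": [
    [0,0,0],
    [0,0,0],
    [0,0,0],
    [0,0,0],
    [0,0,0],
    [0,0,0],
    [0,0,0],
    [0,0,0]
  ]
}}

```text
time: 8.3
tcp_pos: [0.4605, -0.1551, 0.0372]
tool_rot: [-0.0, 0.994, 0.107, -0.0]
contact_force: [-0.3, 0.2, -2.8]
gripper_width: 0.0137
grasp_force: 25.0
```

{"name": "apply_moves", "arguments": {
  "delta_pos": [
    [0,0,1.5],
    [0,0,1.5],
    [0,0,1.5],
    [0,0,1.5],
    [0,0,1],
    [0,0,0.6],
    [0,0,0]
  ],
  "dr": [
    [0,0,0],
    [0,0,0],
    [0,0,0],
    [0,0,0],
    [0,0,0],
    [0,0,0],
    [0,0,0]
  ]
}}

```text
time: 9.0
tcp_pos: [0.4606, -0.1551, 0.0298]
tool_rot: [-0.0, 0.994, 0.107, -0.0]
contact_force: [0.0, 0.3, -2.5]
gripper_width: 0.0137
grasp_force: 25.0
```

{"name": "apply_moves", "arguments": {
  "delta_pos": [
    [0,0,0.5],
    [0,0,0.5],
    [0,0,0.5],
    [0,0,0]
  ],
  "dr": [
    [0,0,0],
    [0,0,0],
    [0,0,0],
    [0,0,0]
  ]
}}

```text
time: 9.4
tcp_pos: [0.4607, -0.1551, 0.0284]
tool_rot: [0.0, 0.994, 0.107, 0.0]
contact_force: [-0.4, 1.0, -0.3]
gripper_width: 0.0139
grasp_force: 25.0
```

The force shows the carrier resting on the plate. I'll open slightly so it's free.

{"name": "apply_moves", "arguments": {
  "delta_pos": [
    [0,0,0],
    [0,0,0],
    [0,0,0],
    [0,0,0]
  ],
  "dr": [
    [0,0,0],
    [0,0,0],
    [0,0,0],
    [0,0,0]
  ],
  "gripper": 18
}}

```text
time: 9.8
tcp_pos: [0.4607, -0.1552, 0.0284]
tool_rot: [0.0, 0.994, 0.107, 0.0]
contact_force: [0.5, 0.2, 0.1]
gripper_width: 0.018
grasp_force: 0.0
```

```bash
python3 -c "
from h import *
p=np.mean([r.capture('side')[0].astype(float) for _ in range(2)],0).astype(np.uint8)[...,::-1]
cv2.imwrite('pics/s3.png',cv2.resize(p[185:255,195:275],None,fx=7,fy=7,interpolation=2)); print(r.get_obs()['contact_force'])"
```

```text
[ 0.27495496 -0.34192601 -0.68011959]
```

View pics/s3.png

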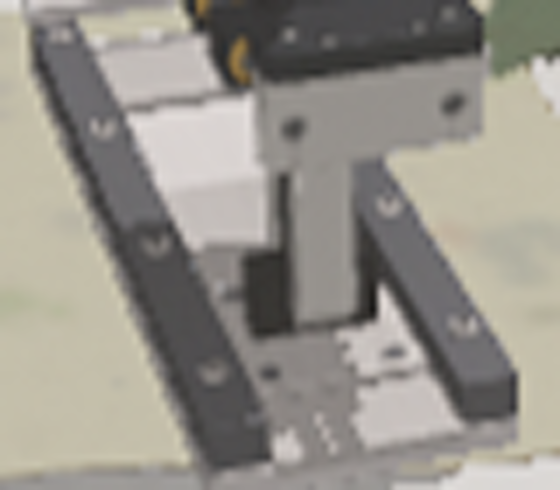

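The carrier is down flat in the channel at the entry end, with holes at crop (270,372) and (395,352), both inside the rails. Next is to slide it towards the bridge, which is tool −y, with the fingers held loosely open round the bar.

{"name": "apply_moves", "arguments": {
  "delta_pos": [
    [0,-1,0],
    [0,-1,0],
    [0,-1,0],
    [0,-2,0],
    [0,-3,0],
    [0,-3,0],
    [0,-3,0],
    [0,-3,0],
    [0,-3,0],
    [0,-3,0],
    [0,-3,0],
    [0,-3,0]
  ],
  "dr": [
    [0,0,0],
    [0,0,0],
    [0,0,0],
    [0,0,0],
    [0,0,0],
    [0,0,0],
    [0,0,0],
    [0,0,0],
    [0,0,0],
    [0,0,0],
    [0,0,0],
    [0,0,0]
  ],
  "gripper": 19
}}

```text
time: 11.1
tcp_pos: [0.4544, -0.1265, 0.0283]
tool_rot: [-0.0, 0.994, 0.107, 0.0]
contact_force: [-0.2, -1.3, -0.3]
gripper_width: 0.0188
grasp_force: 0.7
```

{"name": "apply_moves", "arguments": {
  "delta_pos": [
    [0,-3,0],
    [0,-3,0],
    [0,-3,0],
    [0,-3,0],
    [0,-3,0],
    [0,-3,0],
    [0,-3,0],
    [0,-3,0],
    [0,-3,0],
    [0,-3,0],
    [0,-3,0],
    [0,-3,0]
  ],
  "dr": [
    [0,0,0],
    [0,0,0],
    [0,0,0],
    [0,0,0],
    [0,0,0],
    [0,0,0],
    [0,0,0],
    [0,0,0],
    [0,0,0],
    [0,0,0],
    [0,0,0],
    [0,0,0]
  ]
}}

```text
time: 12.3
tcp_pos: [0.4467, -0.0914, 0.0283]
tool_rot: [-0.0, 0.994, 0.107, -0.0]
contact_force: [-0.9, -1.9, -1.2]
gripper_width: 0.0188
grasp_force: 0.7
```

{"name": "apply_moves", "arguments": {
  "delta_pos": [
    [0,-3,0],
    [0,-3,0],
    [0,-3,0],
    [0,-3,0],
    [0,-3,0],
    [0,-3,0],
    [0,-3,0],
    [0,-3,0],
    [0,-3,0],
    [0,-3,0],
    [0,-3,0],
    [0,-3,0]
  ],
  "dr": [
    [0,0,0],
    [0,0,0],
    [0,0,0],
    [0,0,0],
    [0,0,0],
    [0,0,0],
    [0,0,0],
    [0,0,0],
    [0,0,0],
    [0,0,0],
    [0,0,0],
    [0,0,0]
  ]
}}

```text
time: 13.5
tcp_pos: [0.4391, -0.0562, 0.0283]
tool_rot: [-0.0, 0.994, 0.107, -0.0]
contact_force: [0.2, -1.1, -0.2]
gripper_width: 0.0189
grasp_force: 0.7
```

{"name": "apply_moves", "arguments": {
  "delta_pos": [
    [0,-2,0],
    [0,-2,0],
    [0,-2,0],
    [0,-2,0],
    [0,-2,0],
    [0,-2,0],
    [0,-2,0],
    [0,-2,0],
    [0,-2,0],
    [0,-2,0],
    [0,-2,0],
    [0,-2,0]
  ],
  "dr": [
    [0,0,0],
    [0,0,0],
    [0,0,0],
    [0,0,0],
    [0,0,0],
    [0,0,0],
    [0,0,0],
    [0,0,0],
    [0,0,0],
    [0,0,0],
    [0,0,0],
    [0,0,0]
  ]
}}

```text
time: 14.7
tcp_pos: [0.4339, -0.0328, 0.0283]
tool_rot: [-0.0, 0.994, 0.107, -0.0]
contact_force: [0.3, -1.3, -0.0]
gripper_width: 0.0192
grasp_force: 0.5
```

{"name": "apply_moves", "arguments": {
  "delta_pos": [
    [0,-1.5,0],
    [0,-1.5,0],
    [0,-1.5,0],
    [0,-1.5,0],
    [0,-1.5,0],
    [0,-1.5,0],
    [0,-1.5,0],
    [0,-1.5,0],
    [0,-1.5,0],
    [0,-1.5,0],
    [0,-1.5,0],
    [0,-1.5,0]
  ],
  "dr": [
    [0,0,0],
    [0,0,0],
    [0,0,0],
    [0,0,0],
    [0,0,0],
    [0,0,0],
    [0,0,0],
    [0,0,0],
    [0,0,0],
    [0,0,0],
    [0,0,0],
    [0,0,0]
  ]
}}

```text
time: 15.9
tcp_pos: [0.4301, -0.0153, 0.0284]
tool_rot: [-0.0, 0.994, 0.107, 0.0]
contact_force: [-1.3, -1.2, -1.0]
gripper_width: 0.019
grasp_force: 0.5
```

{"name": "apply_moves", "arguments": {
  "delta_pos": [
    [0,-1,0],
    [0,-1,0],
    [0,-1,0],
    [0,-1,0],
    [0,-1,0],
    [0,-1,0],
    [0,-1,0],
    [0,-1,0]
  ],
  "dr": [
    [0,0,0],
    [0,0,0],
    [0,0,0],
    [0,0,0],
    [0,0,0],
    [0,0,0],
    [0,0,0],
    [0,0,0]
  ]
}}

```text
time: 16.7
tcp_pos: [0.4285, -0.0075, 0.0284]
tool_rot: [-0.0, 0.994, 0.107, 0.0]
contact_force: [0.1, -2.5, -0.3]
gripper_width: 0.0189
grasp_force: 0.5
```

{"name": "apply_moves", "arguments": {
  "delta_pos": [
    [0,-0.8,0],
    [0,-0.8,0],
    [0,-0.8,0]
  ],
  "dr": [
    [0,0,0],
    [0,0,0],
    [0,0,0]
  ]
}}

```text
time: 17.0
tcp_pos: [0.4279, -0.0052, 0.0283]
tool_rot: [0.0, 0.994, 0.107, 0.0]
contact_force: [0.5, -1.7, -1.1]
gripper_width: 0.0188
grasp_force: 0.6
```

{"name": "apply_moves", "arguments": {
  "delta_pos": [
    [0,-0.7,0],
    [0,-0.7,0],
    [0,-0.7,0]
  ],
  "dr": [
    [0,0,0],
    [0,0,0],
    [0,0,0]
  ]
}}

```text
time: 17.3
tcp_pos: [0.4276, -0.0033, 0.0284]
tool_rot: [0.0, 0.994, 0.107, 0.0]
contact_force: [0.9, -7.2, 1.0]
gripper_width: 0.019
grasp_force: 3.5
```

```bash
python3 -c "
from h import *
p,d=r.capture('side'); p=p[...,::-1]; print(r.get_obs()['contact_force'])
cv2.imwrite('pics/s4.png',cv2.resize(p[165:235,180:260],None,fx=8,fy=8,interpolation=2))"
```

```text
[-0.21590863 -2.59347177 -1.72891805]
```

View pics/s4.png

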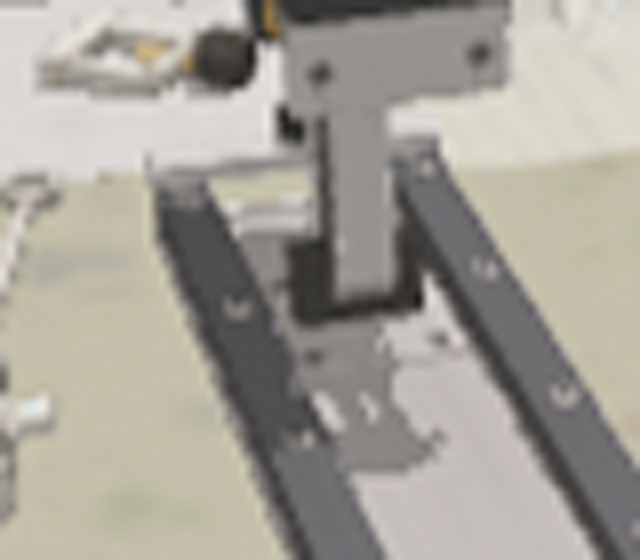

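The force jumped to 7 N, which looks like the far wall. In the picture the carrier lies level, with rear holes at crop (315,355) and (437,340). I'll back off the push and check the heights from depth.

{"name": "apply_moves", "arguments": {
  "delta_pos": [
    [0,1,0],
    [0,1,0],
    [0,0,0]
  ],
  "dr": [
    [0,0,0],
    [0,0,0],
    [0,0,0]
  ]
}}

```text
time: 17.65
tcp_pos: [0.4279, -0.0052, 0.0284]
tool_rot: [-0.0, 0.994, 0.107, -0.0]
contact_force: [0.6, -0.2, 0.6]
gripper_width: 0.0192
grasp_force: 0.0
```

```bash
python3 -c "
from h import *
D=[r.capture('side')[1] for _ in range(6)]; d=np.median(D,0); C=cloud('side',d)*1000
a=np.radians(102.3);u=np.array([np.cos(a),np.sin(a)]);n=np.array([-u[1],u[0]])
q=C[...,:2]-[438.1,-58.0]; s=q@u; t=q@n+1.4; z=C[...,2]
for t0,t1 in((-29,-12),(-12,8),(8,29)):
  print(t0)
  for lo in range(-24,64,4):
    k=(t>t0)&(t<t1)&(s>=lo)&(s<lo+4)&(z<60)&(z>0); print(lo+2,np.median(z[k]).round(1) if k.any() else None,end='; ')
k=(abs(s-48)<12)&(abs(t)<24)&(z<60); print('\nbar max',np.percentile(z[k],[80,90,95,99]).round(1)); print(r.get_obs()['contact_force'])"
```

```text
-29
-22 18.6; -18 18.2; -14 18.4; -10 18.5; -6 18.4; -2 18.5; 2 18.2; 6 18.5; 10 18.0; 14 17.9; 18 17.3; 22 18.4; 26 18.5; 30 18.6; 34 18.4; 38 18.1; 42 18.6; 46 31.8; 50 32.3; 54 32.3; 58 32.1; 62 18.0; -12
-22 18.3; -18 18.1; -14 18.2; -10 18.3; -6 17.9; -2 18.4; 2 18.2; 6 18.1; 10 18.3; 14 18.1; 18 18.3; 22 18.1; 26 18.1; 30 47.2; 34 42.1; 38 18.3; 42 18.7; 46 21.2; 50 None; 54 None; 58 None; 62 54.1; 8
-22 18.2; -18 18.1; -14 18.1; -10 18.2; -6 18.1; -2 18.2; 2 17.9; 6 18.2; 10 18.2; 14 18.4; 18 17.4; 22 18.8; 26 18.5; 30 18.6; 34 18.6; 38 18.4; 42 18.6; 46 33.7; 50 26.8; 54 32.1; 58 45.8; 62 18.1; 
bar max [42.4 45.8 46.6 53.9]
[0.95781297 0.04843471 0.01636897]
```

The carrier top reads 18.4 mm and the bed plate 18.2 mm, so it is flush and home. I'll open the fingers and lift straight away.

{"name": "apply_moves", "arguments": {
  "delta_pos": [
    [0,0,0],
    [0,0,0],
    [0,0,0],
    [0,0,-3],
    [0,0,-5],
    [0,0,-10],
    [0,0,-15],
    [0,0,-20],
    [0,0,-25],
    [0,0,-25],
    [0,0,-15],
    [0,0,0]
  ],
  "dr": [
    [0,0,0],
    [0,0,0],
    [0,0,0],
    [0,0,0],
    [0,0,0],
    [0,0,0],
    [0,0,0],
    [0,0,0],
    [0,0,0],
    [0,0,0],
    [0,0,0],
    [0,0,0]
  ],
  "gripper": 32
}}

```text
time: 19.15
tcp_pos: [0.4289, -0.0052, 0.1488]
tool_rot: [0.0, 0.994, 0.107, 0.002]
contact_force: [0.9, 0.4, -0.5]
gripper_width: 0.0322
grasp_force: 0.0
```

```bash
python3 -c "
from h import *
D=[r.capture('side') for _ in range(4)]; d=np.median([x[1] for x in D],0); C=cloud('side',d)*1000
cv2.imwrite('pics/s5.png',cv2.resize(D[0][0][160:240,170:270,::-1],None,fx=6,fy=6,interpolation=2))
a=np.radians(102.3);u=np.array([np.cos(a),np.sin(a)]);n=np.array([-u[1],u[0]])
q=C[...,:2]-[438.1,-58.0]; s=q@u; t=q@n+1.4; z=C[...,2]
for lo in range(0,108,4):
    k=(abs(t)<28)&(s>=lo)&(s<lo+4)&(z<60)&(z>0); print(lo+2,np.median(z[k]).round(1) if k.any() else None,end='; ')"
```

```text
2 18.3; 6 18.2; 10 18.1; 14 17.9; 18 17.8; 22 18.1; 26 18.3; 30 18.2; 34 18.0; 38 18.2; 42 18.4; 46 32.4; 50 45.6; 54 45.8; 58 45.8; 62 18.0; 66 18.7; 70 17.9; 74 18.2; 78 18.2; 82 17.9; 86 18.6; 90 17.8; 94 18.4; 98 18.0; 102 18.4; 106 17.7;
```

View pics/s5.png

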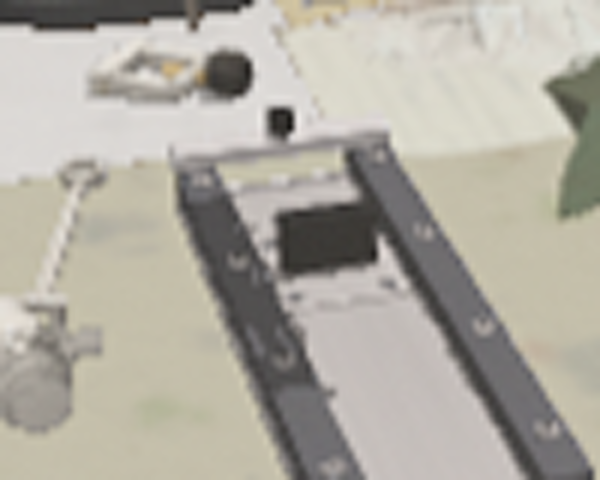

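The picture shows the carrier lying flat in the pocket (bar at crop (328,238)), level at about 18 mm with the bed plate on both sides, and the gripper is clear. Handing in.

```bash
python3 -c "
from cell import r
print(r.close_job())"
```

```text
the job is handed in; nothing more can be done
None
```

The carrier was set down at the entry end, slid along without lifting until it dropped, and left flush in the pocket with the gripper clear; the job was handed in at about 19 s, and no verdict came back.

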